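# Prove the breaker of the bench socket box, then switch it on

### The arm

A 7-joint arm with a two-finger parallel gripper is mounted at the origin on a cart in front of the work surface, level with it; the furniture and walls round the work are solid. World frame = base frame: x ahead of the robot, y to its left, z up, the work surface at z = 0. Lengths are in m, angles in degrees, forces in N, time in s.
With the tool pointing down it reaches from about 0.35 to 0.775 m from the base axis. Payload 3.1 kg.
Tool frame: the origin (TCP) lies on the centre line of the jaws, within the pads' length; the fingertips stand 17 mm ahead of it and the grasp point (between the pads) lies 2 mm behind it (robot.tip_reach is the distance from the TCP to the fingertips, in m); z points along the fingers, y is the line along which they close (so a half turn about z gives the same grasp; the last joint's range is limited). The gripper opens to 85 mm and grips with 20 to 120 N. Pads are 22 mm wide; open, the fingers measure 114 mm over their backs; the gripper's body (76 mm by 85 mm) begins 54 mm behind the grasp point. The pads swing forward as they close: fully open they stand 13 mm farther back than shut.
Start: joints at [69.23, 17.813, 0.802, 86.603, -0.252, 75.585, -1.558], TCP at [0.173, -0.522, 0.225] pointing down, gripper open.
Joint ranges: [-154.91, 154.91], [-16.99, 109.72], [-72.82, 74.43], [7.12, 147.25], [-82.49, 262.49], [11.32, 116.49], [-174.64, 174.64]. Speed limits (degrees/s): [159.86, 159.86, 180, 180, 180, 180, 180].

### API

Orientations are given as [roll, pitch, yaw] about the fixed x, y, z axes, in that order (R = Rz(yaw) Ry(pitch) Rx(roll)).
In Python, from station import robot, fingers, vision, workorder, recognise gives the robot as it stands. Calls block until the motion is done:
- robot.move_to(position, orientation): joint-space move of the TCP to a pose.
- robot.line_to(position, orientation=None, velocity=0.15, f_stop=None): straight line of the TCP; orientation=None keeps the orientation; velocity is the mean speed in m/s. With f_stop (N) it stops when the force on the tool has changed by that much, and returns True; else False.
- robot.move_j(angles): joint-space move.
- fingers.gripper_to(opening, force=None): opening from 0.0 (shut) to 1.0 (fully open); force is the grip in N (None keeps the last); returns when the fingers have stopped.
- robot.pause(seconds).
- robot.inverse_kinematics(position, orientation): joint angles nearest the present ones, or None.
- vision.grab_frame(name): name is "scene" or "top" or "wrist"; returns the picture (384x512x3 uint8, red, green, blue); there is no depth.
- vision.calibration(name): a dict with "mtx" (3x3 intrinsics, pixels), "k1" (the pictures are not rectified: a ray, as slopes to the right and down, at radius r is drawn at 1 + k1 r^2 times it, then the intrinsics apply), "extrinsics" (4x4, takes a point from world to camera coordinates); the wrist camera has in their place "T_tool_cam" (4x4, takes a point from camera to tool coordinates, whose origin is the TCP and whose axes are the flange's). Camera axes: x right, y up, looking along -z (the intrinsics and any distortion apply to the point x, -y, -z); pixel columns grow to the right and rows downward; lengths in m; the calibration is good to about 2 mm. A picture is of the moment at which its call begins: read the wrist's pose just before it. calibration takes no time and is no camera call.
A pose or a line that the arm cannot do raises robot.PlanningError and nothing moves.
- workorder.close_job(): hands the job in; it is judged then, once.
Trained networks look in the newest picture that a camera, given by its name, has taken for a name from the list of things; names that differ only in an ending like _2 or _b are one class to them, and where a whole thing is asked for, a point or a joint stands for the part that bears it (a point fixed in the world has none). Each returns a list of dicts, best first, with "p" (0 to 1); they miss things now and then, are a little off and sometimes report something else, mostly with a low value. They report only what shows in the picture. A call takes as long as a camera call.
- recognise(label, camera): "rect" ([centre column, centre row, width, height] in pixels, round what is visible of it).
Readings, each from a call of its own:
- robot.current_time_s(): time.
- robot.current_joint_positions(): joint angles.
- robot.current_dq(): joint speeds.
- robot.current_joint_torque(): joint torques, N m.
- robot.current_tool_pos(): TCP position.
- robot.current_eef_rot(): TCP orientation.
- robot.current_contact_force(): force on the tool from outside, world axes, zero at the start.
- robot.current_torque(): the same for the moment, N m.
- robot.current_finger_gap(): opening from 0.0 (shut) to 1.0 (fully open).
- robot.current_gripper_force(): force on a finger pad.
Only numpy, scipy, OpenCV 4.12 (cv2) and the standard library are available. Lean on these libraries where they do the work, as an engineer would, in place of code of your own. Each camera call takes 0.05 s, during which the arm holds its last target. There are 200 camera calls.

### The job

The breaker of the bench socket box has dropped out and must be proved before the outlets are used: with your fingertips press the square reset button in until it latches and let go, press the small round test button so that reset springs back out, then latch reset in again in the same way. Last, press down the raised end of the rocker switch, the end farthest from you, so that it snaps over and the outlets are on; the rocker must never be on while reset is out. Only press: leave the small things lying around the box where they are.

Things in the scene. Friction and masses are not known exactly. Their poses are not given: they have to be found in the camera images.
- socket_box: grey bench socket box, 120 mm deep (its x), 200 long (y), 56 high, screwed to the worktop by lugs, does not move. Origin: centre of its underside; x away from the robot, y left, z up. At each end a round outlet cover (top 67 mm up); between them, right of the middle, a white plate (60 mm up) with square reset at box x +22, y -24 mm and round test at x -28, y -24; left of the middle the rocker, pivot at x 0, y +24
- reset_button (a joint): how far the square black reset button (20 x 20 mm) is pressed straight down, m: 0 out (start), stop at 0.010. Its top stands 13 mm above the plate when out. Pressed past 0.0065 (8 mm is sure) a spring latch catches it with a click; let go, it stays latched at about 0.0063. It takes 2 to 3 N, then comes the stop; only the test button releases it
- reset_top (a point): centre of the top of the reset button, 73 mm above the worktop when out, about 67 mm when latched; moves with it
- test_button (a joint): how far the round black test button (16 mm across) is pressed straight down, m: 0 out, stop at 0.007. From about 0.004 to 0.005 on (6 mm to the stop is sure) it draws the latch and the reset button springs out; springs back when let go; about 2 N, then comes the stop
- test_top (a point): centre of the top of the test button, 70 mm above the worktop when out; moves with it
- socket_rocker (a joint): angle of the black rocker switch (31 mm long along box x, 21 mm wide, pivot along box y, 62 mm up), rad: 0 off (start; its far end, away from the robot, stands up), 0.44 on (far end down, near end up). It snaps over the middle, 0.22, and stays; about 2 to 3 N at its end
- rocker_far_end (a point): on the top of the rocker's far half, 11 mm from the pivot: the point to press; about 72 mm above the worktop when off, 67 mm when on
- black_pen: black pen, 136 mm long, 10 mm thick, lying in front of the box
- nut_1: steel flange nut, 24 mm, 13 mm high, lying in front of the box
- silver_fob: oval remote, black and silver, 36 x 68 x 15 mm, lying at the left end of the box
- spark_plug: spark plug, 78 mm long, 18 mm thick, lying at the left end of the box
- feeler_gauge: folded feeler gauge, 95 x 22 x 14 mm, lying behind the box

How it is judged:
By the outcome, as a careful person would: the job done as asked, in the order asked, and still so for the second after the job is handed in, with the robot touching nothing.
It also fails if it takes over 48 s, if anything falls off the work surface, if the arm or the gripper's body presses on something with over 40 N, if the wrist force passes 120 N, or if a joint passes its speed limit or range.

## Working session

There is one attempt and no reset: what is moved stays moved. The work goes in short steps, each a Python script; the robot and the scene stay as the last script left them, time stands still between calls to the robot, and variables do not carry over. Pictures are saved under pics/ and viewed, at most 10 in all, crops included, and the job is handed in when it is done.

```bash
mkdir -p pics; ls; cat > h.py <<'E'
from station import robot, fingers, vision, workorder, recognise
import numpy as np, cv2
def ray(cal,u,v,E=None):
    K=np.array(cal["mtx"]);k=cal["k1"]
    d=np.array([(u-K[0,2])/K[0,0],(v-K[1,2])/K[1,1]]);s=d.copy()
    for _ in range(20): s=d/(1+k*(s@s))
    if E is None: E=np.array(cal["extrinsics"])
    R=E[:3,:3];t=E[:3,3]
    return -R.T@t, R.T@np.array([s[0],-s[1],-1])
def at_z(cal,u,v,z,E=None):
    o,d=ray(cal,u,v,E); return o+d*(z-o[2])/d[2]
def proj(cal,p,E=None):
    K=np.array(cal["mtx"]);k=cal["k1"]
    if E is None: E=np.array(cal["extrinsics"])
    c=E[:3,:3]@np.array(p)+E[:3,3]; s=np.array([c[0],-c[1]])/-c[2]
    s=s*(1+k*(s@s)); return K[0,0]*s[0]+K[0,2],K[1,1]*s[1]+K[1,2]
E
python3 - <<'E'
from h import *
for n in ["top","scene"]:
    im=vision.grab_frame(n); cv2.imwrite(f"pics/{n}0.png",cv2.resize(im[:,:,::-1],(800,600),interpolation=cv2.INTER_CUBIC))
    cal=vision.calibration(n); print(n,np.round(ray(cal,256,192),3),cal["k1"])
    for l,z in [("socket_box",.056),("reset_button",.073),("test_button",.07),("socket_rocker",.065),("reset_top",.073)]:
        for r in recognise(l,n)[:2]: print(l,round(r["p"],2),np.round(r["rect"],1),np.round(at_z(cal,*r["rect"][:2],z),4))
print(robot.current_time_s())
E
```

```text
pics
top [[ 0.378  0.353  0.913]
 [ 0.147  0.007 -0.989]] -0.015286430007995027
socket_box 0.6 [268.2 197.1 114.7 107.3] [0.4951 0.3343 0.056 ]
reset_button 0.43 [273.7 178.2  12.4  16.3] [0.5307 0.3241 0.073 ]
socket_rocker 0.59 [260.3 201.1  15.6  16.2] [0.4857 0.3501 0.065 ]
reset_top 0.42 [271.1 178.6  12.2   9.6] [0.5298 0.3292 0.073 ]
scene [[-0.063  0.798  0.526]
 [ 0.644 -0.523 -0.558]] -0.1296864877388078
socket_box 0.92 [257.4 199.6  95.6  91.2] [0.4596 0.3705 0.056 ]
reset_button 0.48 [252.4 170.1  12.7   8. ] [0.5197 0.3343 0.073 ]
test_button 0.37 [279.3 173.8   9.2   8.7] [0.4837 0.3004 0.07  ]
socket_rocker 0.69 [258.7 186.4  19.2  16.9] [0.4799 0.3515 0.065 ]
reset_top 0.64 [251.9 170.1   9.4  10.1] [0.5202 0.3351 0.073 ]
0.6
```

View pics/top0.png

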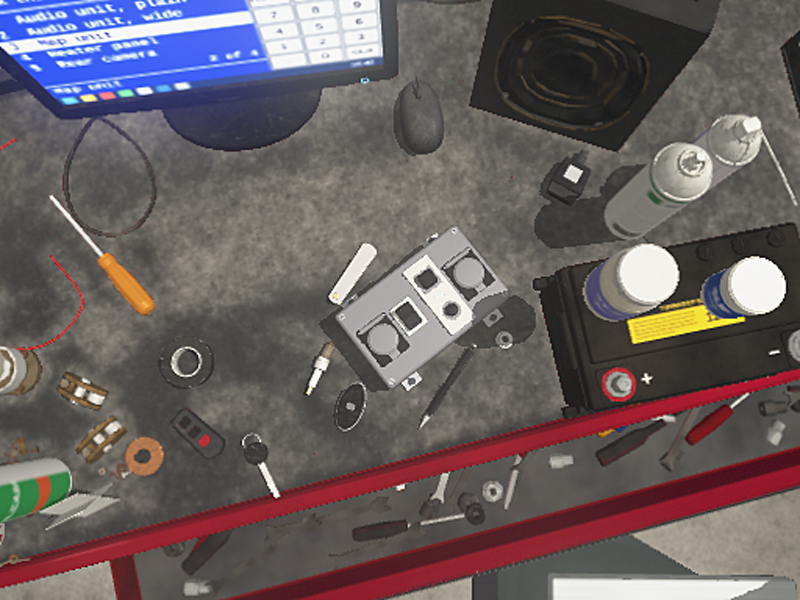

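View pics/scene0.png

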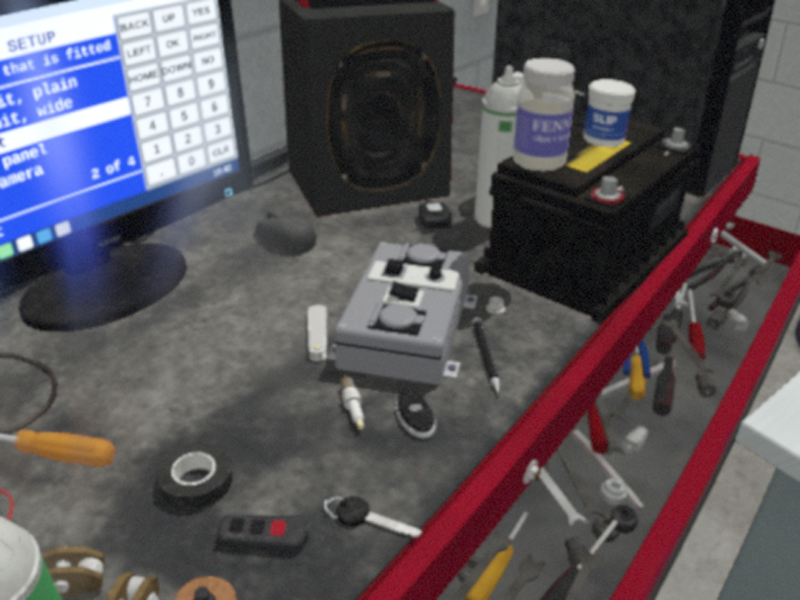

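The top view (800-px scale) shows reset at about (427,279), test at (451,309) and the rocker at (408,316). The battery with bottles stands to the right of the box, in the approach path. The scene view agrees, with the box at (400,310). Next I'll work out the geometry and how tall the obstacles are.

```bash
python3 - <<'E'
from h import *
c=vision.calibration("top"); s=vision.calibration("scene"); f=1.5625
R=at_z(c,427/f,279/f,.073);T=at_z(c,451/f,309/f,.07);K=at_z(c,408/f,316/f,.064)
print(R,T,K,np.linalg.norm(R-T),np.degrees(np.arctan2(*(R-T)[1::-1])))
def tri(a,b):
    o1,d1=ray(c,a[0]/f,a[1]/f);o2,d2=ray(s,b[0]/f,b[1]/f)
    A=np.c_[d1,-d2];x=np.linalg.lstsq(A,o2-o1,rcond=None)[0];p=o1+d1*x[0];q=o2+d2*x[1];print(np.round((p+q)/2,3),np.linalg.norm(p-q).round(4))
for n,a,b in [("reset",(427,275),(394,267)),("fenn top",(652,272),(550,67)),("slip",(755,284),(611,88)),("can",(690,160),(510,75)),("term",(618,382),(608,188)),("rail",(400,466),(450,510))]: print(n);tri(a,b)
for p in [(0,0,0),(0.3,0,0),(.35,.2,0)]: print(p,np.array(proj(c,p))*f)
print(robot.current_eef_rot())
E
```

```text
[0.5299267  0.32493537 0.073     ] [0.49233406 0.29429004 0.07      ] [0.48357204 0.34846549 0.064     ] 0.048593650143934325 39.18674764117913
reset
[0.537 0.323 0.059] 0.0031
fenn top
[0.503 0.115 0.275] 0.0012
slip
[ 0.501 -0.009  0.228] 0.0003
can
[0.634 0.047 0.22 ] 0.0058
term
[0.399 0.113 0.156] 0.0023
rail
[ 0.302  0.383 -0.117] 0.068
(0, 0, 0) [677.20419289 701.71701878]
(0.3, 0, 0) [668.5602691  461.94230332]
(0.35, 0.2, 0) [517.65307404 422.22153478]
[1.79998303e+02 9.54157700e-05 1.83850507e+01]
```

```bash
python3 - <<'E'
from h import *
c=vision.calibration("wrist"); print(np.round(c["T_tool_cam"],3),np.round(c["mtx"],1),c["k1"])
fingers.gripper_to(0.0)
robot.line_to([0.173,-0.522,0.42],velocity=.25)
q=np.array(robot.current_joint_positions()); q2=q.copy(); q2[0]-=103
print(q.round(1)); robot.move_j(q2.tolist()); print(robot.current_tool_pos(),robot.current_eef_rot(),robot.current_time_s())
robot.move_to([0.45,0.27,0.25],[180,0,129])
print(robot.current_joint_positions())
p=robot.current_tool_pos();o=robot.current_eef_rot();print(p,o,robot.current_time_s())
im=vision.grab_frame("wrist"); cv2.imwrite("pics/w0.png",cv2.resize(im[:,:,::-1],(800,600),interpolation=cv2.INTER_CUBIC))
for l in ["socket_box","reset_button","test_button","socket_rocker","rocker_far_end"]:
    for r in recognise(l,"wrist")[:2]: print(l,round(r["p"],2),np.round(r["rect"],1))
E
```

```text
[[-0.001  0.959  0.285  0.072]
 [ 1.     0.001  0.    -0.001]
 [-0.     0.285 -0.959 -0.149]
 [ 0.     0.     0.     1.   ]] [[287.6   0.  254.7]
 [  0.  287.6 190.5]
 [  0.    0.    1. ]] -0.06058183549310938
[ 68.9  17.4   1.5  60.4  -0.5 102.3  -1.4]
[0.47007828 0.28473256 0.41884948] [-1.79884519e+02  3.75081235e-02  1.21254273e+02] 5.3167
[-3.26860222e+01  1.41475105e+01 -1.19617252e-01  8.77578583e+01
  3.58449431e-02  7.79343659e+01  6.12789191e+00]
[0.45119187 0.27023999 0.25135262] [1.79841243e+02 2.29151464e-02 1.28937274e+02] 6.0333
socket_box 0.56 [316.2 147.2 114.2 162.5]
reset_button 0.9 [337.2 175.   20.1  18.8]
test_button 0.72 [292.4 174.6   6.8  11.1]
test_button 0.45 [335.1 172.4  16.5  19.4]
socket_rocker 0.75 [320.4 132.3  30.9  19.7]
rocker_far_end 0.96 [318.6 135.6  29.   19.1]
rocker_far_end 0.48 [281.1  26.2  35.9  48.6]
```

View pics/w0.png

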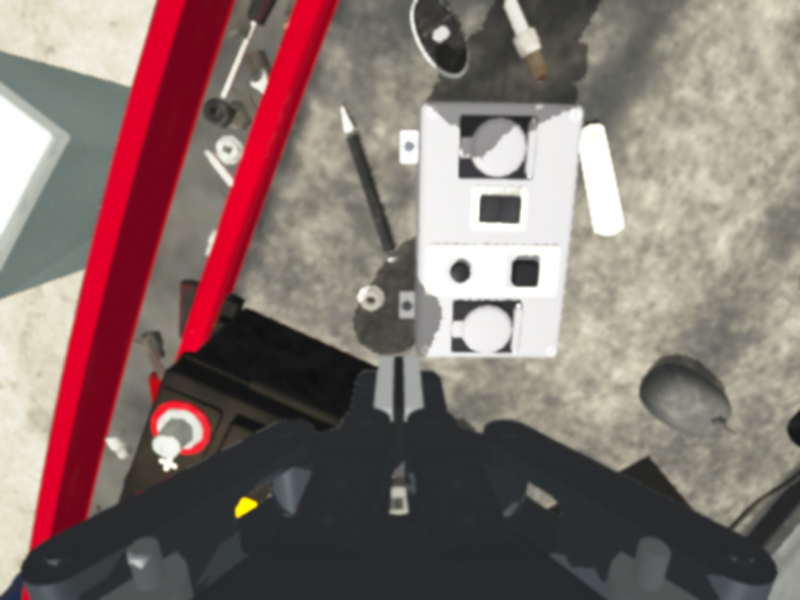

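The wrist view (800-px scale) shows reset at (525,271), test at (460,270), rocker at (500,209) and the shut fingertips at about (398,357), roughly 17 mm wide. The tool is well aligned with the box.

```bash
cat >> h.py <<'E'
from scipy.spatial.transform import Rotation as Ro
def wristE():
    c=vision.calibration("wrist"); T=np.eye(4);T[:3,:3]=Ro.from_euler("xyz",robot.current_eef_rot(),degrees=True).as_matrix();T[:3,3]=robot.current_tool_pos()
    return np.linalg.inv(T@np.array(c["T_tool_cam"]))
def boxfit(P):  # P: world xy of reset,test,rocker centre -> origin,yaw
    B=np.array([[.022,-.024],[-.028,-.024],[0,.024]]);P=np.array(P)[:,:2]
    b=B-B.mean(0);p=P-P.mean(0);th=np.arctan2((b[:,0]*p[:,1]-b[:,1]*p[:,0]).sum(),(b*p).sum())
    R=np.array([[np.cos(th),-np.sin(th)],[np.sin(th),np.cos(th)]]);o=P.mean(0)-R@B.mean(0)
    return o,np.degrees(th),P-(o+B@R.T)
E
python3 - <<'E'
from h import *
c=vision.calibration("wrist");f=1.5625
E=wristE()
print(boxfit([at_z(c,525/f,271/f,.073,E),at_z(c,460/f,270/f,.07,E),at_z(c,500/f,209/f,.066,E)]))
t=vision.calibration("top")
print(boxfit([at_z(t,427/f,279/f,.073),at_z(t,451/f,309/f,.07),at_z(t,408/f,316/f,.066)]))
# closer look
robot.move_to([0.46,0.28,0.19],[180,0,129])
E=wristE(); im=vision.grab_frame("wrist"); cv2.imwrite("pics/w1.png",cv2.resize(im[40:280,180:500,::-1],(800,600),interpolation=cv2.INTER_CUBIC)); np.save("E1.npy",E)
for l,z in [("reset_button",.073),("test_button",.07),("socket_rocker",.066)]:
    for r in recognise(l,"wrist")[:2]: print(l,round(r["p"],2),np.round(r["rect"],1),at_z(c,*r["rect"][:2],z,E).round(4))
E
```

```text
(array([0.49679361, 0.33295951]), np.float64(38.00877068938417), array([[-0.00142048,  0.00049149],
       [ 0.00010899,  0.00072457],
       [ 0.00131149, -0.00121606]]))
(array([0.49835855, 0.33003268]), np.float64(39.171979327634084), array([[-0.00064704, -0.00038753],
       [ 0.000523  ,  0.00054965],
       [ 0.00012404, -0.00016212]]))
reset_button 0.9 [341.4 190.3  18.2  25.3] [0.5274 0.3276 0.073 ]
test_button 0.5 [288.8 190.4   9.   18.4] [0.4886 0.295  0.07  ]
socket_rocker 0.96 [322.1 142.7  42.3  26.2] [0.4835 0.3499 0.066 ]
```

View pics/w1.png

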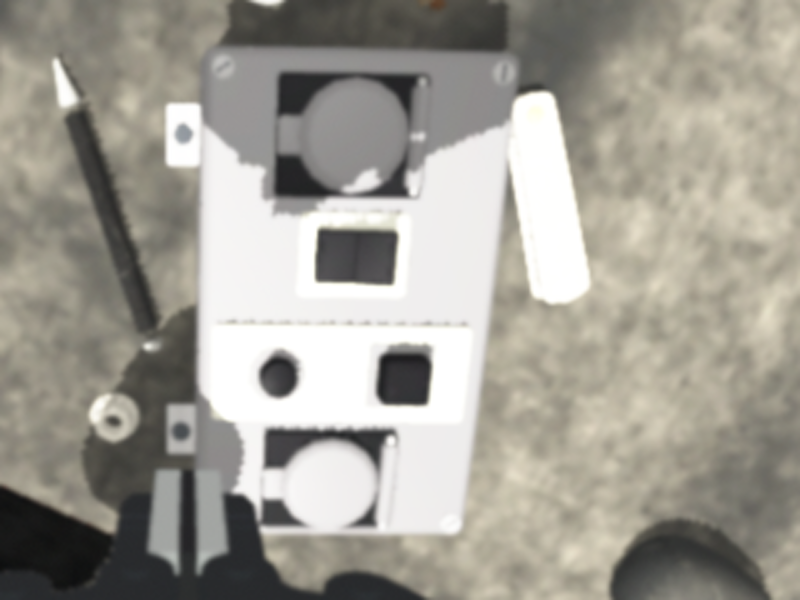

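In the crop, reset is at (405,377), test at (278,373) and rocker at (357,256), which agrees with the networks. I'll fit the box and press reset, stopping on force and checking the depth reached.

```bash
cat >> h.py <<'E'
def press(P,ztop,zend,yaw,f=10,v=.03):
    o=[180,0,yaw];t=robot.tip_reach
    robot.line_to([P[0],P[1],ztop+.03+t],o,velocity=.15)
    robot.line_to([P[0],P[1],ztop+.004+t],o,velocity=.08)
    f0=np.array(robot.current_contact_force())
    hit=robot.line_to([P[0],P[1],zend+t],o,velocity=v,f_stop=f)
    print("hit",hit,"tip z",round(robot.current_tool_pos()[2]-t,4),"F",(np.array(robot.current_contact_force())-f0).round(1),"xy err",(np.array(robot.current_tool_pos())[:2]-P[:2]).round(4))
    robot.pause(.2)
    robot.line_to([P[0],P[1],ztop+.04+t],o,velocity=.12)
    print("t",robot.current_time_s())
def look(name):
    E=wristE(); im=vision.grab_frame("wrist"); cv2.imwrite(f"pics/{name}.png",cv2.resize(im[40:280,180:500,::-1],(800,600),interpolation=cv2.INTER_CUBIC)); return E
E
python3 - <<'E'
from h import *
import json
c=vision.calibration("wrist");E=np.load("E1.npy")
o,th,res=boxfit([at_z(c,342,190.8,.073,E),at_z(c,291.2,189.2,.07,E),at_z(c,322.8,142.4,.066,E)])
print(o,th,res.round(4))
o=(o+np.array([.49836,.33003]))/2; th=(th+39.17)/2; print(o,th)
r=np.radians(th);M=np.array([[np.cos(r),-np.sin(r)],[np.sin(r),np.cos(r)]])
pts={k:(o+M@np.array(b)).tolist() for k,b in dict(reset=[.022,-.024],test=[-.028,-.024],rocker=[.015,.024],o=[0,0]).items()};pts["yaw"]=th+90
print(pts);json.dump(pts,open("p.json","w"))
press(pts["reset"],.073,.060,pts["yaw"])
robot.line_to([0.46,0.28,0.19],[180,0,129]); E=look("w2")
E
echo
```

```text
[0.49727722 0.33274436] 37.52737281379505 [[-0.0011  0.0005]
 [-0.      0.0007]
 [ 0.0012 -0.0012]]
[0.49781861 0.33138718] 38.34868640689753
{'reset': [0.5299627954117252, 0.3262149999727673], 'test': [0.4907503235410768, 0.29519271685573023], 'rocker': [0.4946916575574789, 0.35951585333220465], 'o': [0.4978186118924621, 0.33138718189918226], 'yaw': np.float64(128.3486864068975)}
hit False tip z 0.06 F [ 1.2 -1.5 -0.2] xy err [0.     0.0001]
t 9.75
```

View pics/w2.png

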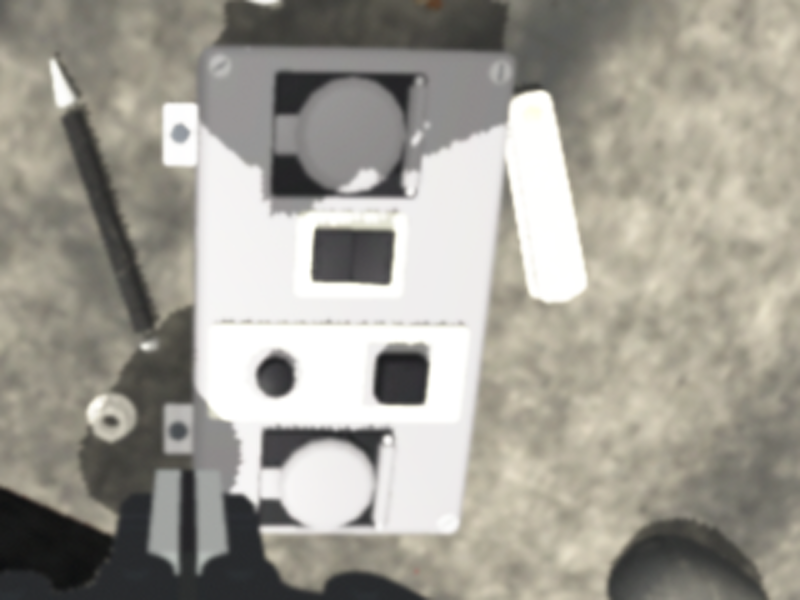

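The reset button looks unchanged, still out at (402,377), and almost no force was felt, so the fingertips probably never reached it. I'll check where the tips really are and then descend in small steps with force readings.

```bash
python3 - <<'E'
from h import *
import json
P=json.load(open("p.json"));c=vision.calibration("wrist")
print("gap",robot.current_finger_gap(),robot.tip_reach)
Ei=np.linalg.inv(np.array(c["T_tool_cam"]))
for x in (-.011,0,.011):
  for z in (.004,.017): print(x,z,np.round((np.array(proj(c,[x,0,z],Ei))-[180,40])*2.5))
t=robot.tip_reach;o=[180,0,P["yaw"]];p=P["reset"]
robot.line_to([*p,.09+t],o); robot.line_to([*p,.076+t],o,velocity=.06); robot.pause(.3); f0=np.array(robot.current_contact_force())
for z in np.arange(.074,.0595,-.002):
    robot.line_to([*p,z+t],velocity=.02); robot.pause(.1); print(round(z,3),round(robot.current_tool_pos()[2]-t,4),(np.array(robot.current_contact_force())-f0).round(1))
im=vision.grab_frame("scene");cv2.imwrite("pics/s1.png",cv2.resize(im[130:250,190:350,::-1],(800,600),interpolation=cv2.INTER_CUBIC));print(robot.current_time_s())
E
```

```text
gap -0.001461869007546067 0.017
-0.011 0.004 [188. 531.]
-0.011 0.017 [188. 506.]
0 0.004 [188. 489.]
0 0.017 [188. 467.]
0.011 0.004 [188. 446.]
0.011 0.017 [188. 426.]
0.074 0.0739 [0.6 0.3 0.1]
0.072 0.0719 [ 0.8 -0.   1.2]
0.07 0.07 [0.1 0.1 0.4]
0.068 0.068 [-0.1 -0.1  0.5]
0.066 0.066 [0.8 0.3 1.4]
0.064 0.064 [-0.   0.8  1.6]
0.062 0.062 [0.5 0.7 0.5]
0.06 0.06 [0.3 0.6 0.7]
15.1
```

View pics/s1.png

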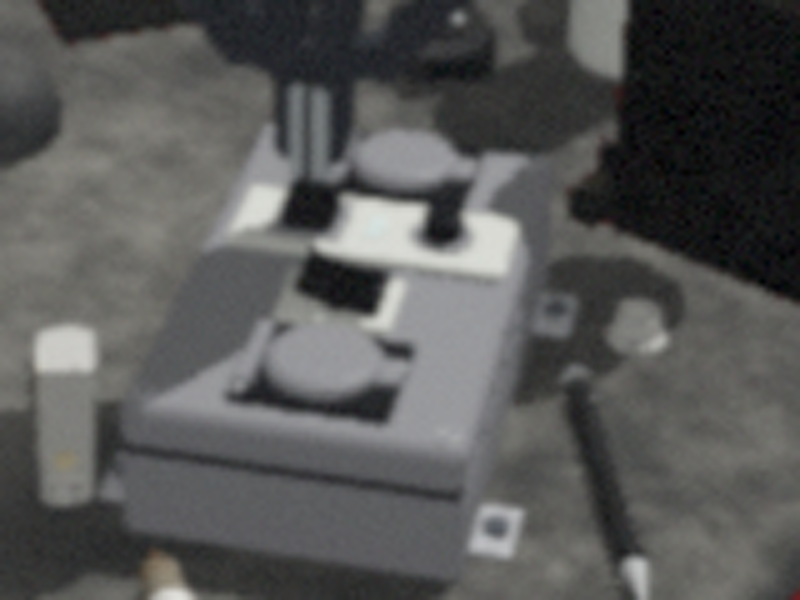

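```bash
python3 - <<'E'
from h import *
import json
P=json.load(open("p.json"));s=vision.calibration("scene");f=lambda p:np.round((np.array(proj(s,p))-[190,130])*5)
for z in (.06,.063,.067,.073,.08,.09): print(z,f([*P["reset"],z]))
print("test",f([*P["test"],.06]),f([*P["test"],.07]))
print(robot.current_tool_pos(),robot.current_finger_gap())
t=vision.calibration("top");im=vision.grab_frame("top");w=vision.grab_frame("wrist")
a=cv2.resize(im[150:230,230:310,::-1],(400,400),interpolation=cv2.INTER_CUBIC);b=cv2.resize(w[120:280,190:350,::-1],(400,400),interpolation=cv2.INTER_CUBIC)
cv2.imwrite("pics/c1.png",np.hstack([a,b]))
print("top",[np.round((np.array(proj(t,[*P["reset"],z]))-[230,150])*5) for z in (.06,.073)])
E
```

```text
0.06 [312. 212.]
0.063 [312. 205.]
0.067 [312. 196.]
0.073 [312. 182.]
0.08 [312. 166.]
0.09 [312. 142.]
test [444. 230.] [445. 206.]
[0.52998825 0.32619883 0.07701255] 0.002229367824881711
top [array([212., 148.]), array([213., 143.])]
```

View pics/c1.png

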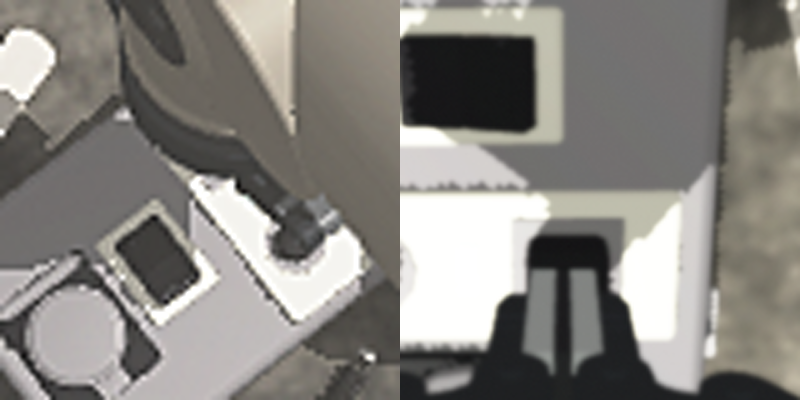

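In the scene view the tip ends near crop row 180, about 73 mm up, so the tips only reach the button's top and stand higher than the TCP reading suggests. The button is still out. I'll keep descending in small steps from here, guarded by force.

```bash
python3 - <<'E'
from h import *
import json
p=json.load(open("p.json"))["reset"];t=robot.tip_reach
f=[]
for _ in range(10): f.append(robot.current_contact_force()); robot.pause(.02)
f=np.array(f);print(f.mean(0).round(2),f.std(0).round(2)); f0=f.mean(0)
for z in np.arange(.0585,.0435,-.0015):
    h=robot.line_to([*p,z+t],velocity=.02,f_stop=9)
    F=np.mean([robot.current_contact_force() for _ in range(5)],0)-f0
    print(round(z,4),h,round(robot.current_tool_pos()[2]-t,4),F.round(1))
    if h: break
im=vision.grab_frame("scene");cv2.imwrite("pics/s2.png",cv2.resize(im[130:250,190:350,::-1],(800,600),interpolation=cv2.INTER_CUBIC));print(robot.current_time_s())
E
```

```text
[0.03 0.05 0.09] [0.3  0.31 0.41]
0.0585 False 0.0583 [0.6 0.3 0.7]
0.057 False 0.0568 [-0.5  0.2 -0.7]
0.0555 False 0.0553 [-0.6 -0.3 -0.4]
0.054 False 0.0538 [-0.5  0.5  0.1]
0.0525 False 0.0524 [-0.5  0.1  0.4]
0.051 False 0.0508 [-0.6 -0.3 -0.3]
0.0495 False 0.0496 [ 0.4 -0.   0.4]
0.048 False 0.0482 [ 0.  -0.2  1.4]
0.0465 False 0.0466 [-0.5  0.9  1.9]
0.045 False 0.0448 [ 0.9 -0.4  1.1]
0.0435 False 0.0434 [ 1.1 -0.6  0.9]
18.1667
```

View pics/s2.png

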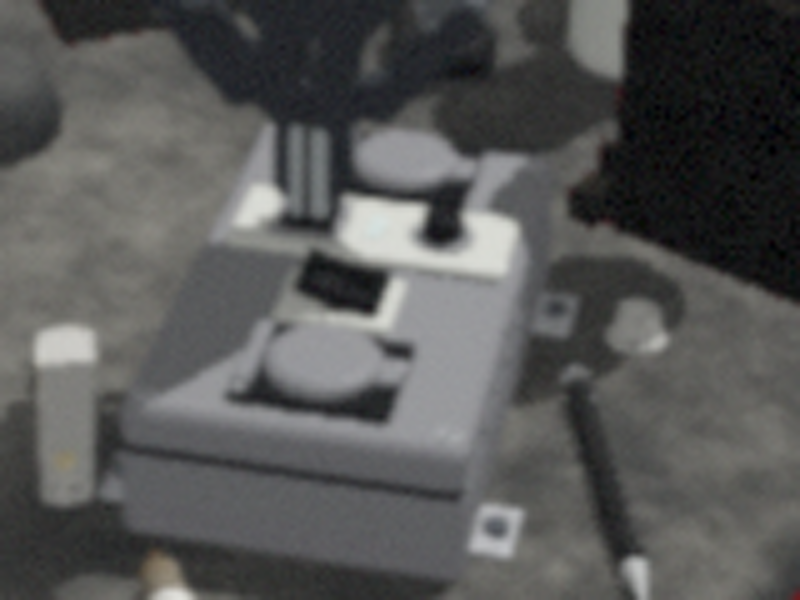

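The tips now cover the button, with the lower edge at crop row 222, about 62 mm up, so it is almost fully pressed. The real tip height is therefore about 19 mm above nominal. I'll go on to the hard stop.

```bash
python3 - <<'E'
from h import *
import json
p=json.load(open("p.json"))["reset"];t=robot.tip_reach
for z in np.arange(.0425,.0355,-.001):
    h=robot.line_to([*p,z+t],velocity=.02,f_stop=9)
    F=np.mean([robot.current_contact_force() for _ in range(5)],0)
    print(round(z,4),h,round(robot.current_tool_pos()[2]-t,4),F.round(1))
    if h or F[2]>8: break
robot.line_to([*p,.080+t],velocity=.12)
robot.line_to([0.46,0.28,0.19],[180,0,129]); look("w3");im=vision.grab_frame("scene");cv2.imwrite("pics/s3.png",cv2.resize(im[130:250,190:350,::-1],(800,600),interpolation=cv2.INTER_CUBIC));print(robot.current_time_s())
E
```

```text
0.0425 False 0.0425 [0.7 1.1 1.9]
0.0415 False 0.0415 [ 0.8 -0.5  1.8]
0.0405 False 0.0405 [1.2 0.4 2. ]
0.0395 False 0.0401 [-0.5  0.4  4.8]
0.0385 False 0.04 [-1.4 -1.4  9.3]
21.0
```

The stop came at nominal 0.040, i.e. 63 mm true, so the shut tips sit about 6 mm behind the TCP and reset was pressed the full 10 mm. Now test, with that correction.

```bash
cat >> h.py <<'E'
OFF=-.006  # true tip: z_tip = z_tcp - OFF
def press2(P,ztop,zstop,yaw,f=7,over=.003):
    o=[180,0,yaw]
    robot.line_to([*P,ztop+.012+OFF],o,velocity=.2); robot.pause(.1)
    f0=np.mean([robot.current_contact_force()[2] for _ in range(5)])
    h=robot.line_to([*P,zstop+OFF-over],velocity=.03,f_stop=f)
    print("hit",h,"tip",round(robot.current_tool_pos()[2]-OFF,4),"Fz",round(np.mean([robot.current_contact_force()[2] for _ in range(5)])-f0,1))
    robot.line_to([*P,ztop+.025+OFF],velocity=.12); print(robot.current_time_s())
def pic(n):
    im=vision.grab_frame("scene");im=cv2.resize(im[150:210,220:300,::-1],(400,300),interpolation=cv2.INTER_CUBIC);cv2.imwrite(f"pics/{n}.png",im);return im
E
python3 - <<'E'
from h import *
import json
P=json.load(open("p.json"));P["yaw"]
robot.line_to([*P["test"],.12],[180,0,P["yaw"]],velocity=.2)
press2(P["test"],.070,.063,P["yaw"])
robot.line_to([0.46,0.28,0.15],velocity=.2)
b=pic("s4"); a=cv2.imread("pics/s3.png") # s3 crop 190..350 x5 -> cut same area
a=a[100:400,150:550]; cv2.imwrite("pics/cmp.png",np.hstack([a,b]));print(robot.current_time_s())
E
```

```text
hit True tip 0.0667 Fz 2.8
22.95
23.5
```

View pics/cmp.png

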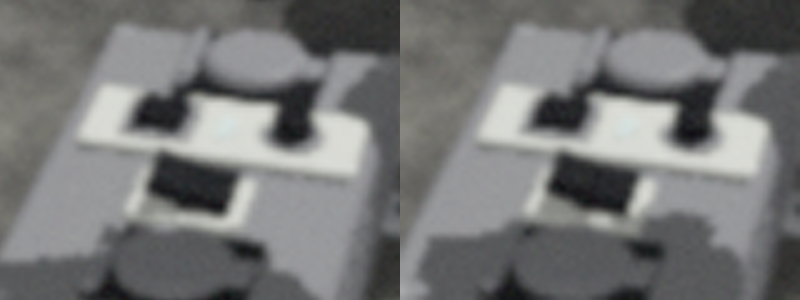

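Reset at crop (162,110) is lower than before in both halves: it latched and still is. The test press stopped early, about 3 mm in, on a force transient. I'll press test again with a higher stop, compare the pictures numerically, then latch reset.

```bash
python3 - <<'E'
from h import *
import json
P=json.load(open("p.json"))
press2(P["test"],.070,.063,P["yaw"],f=14,over=.002)
robot.line_to([0.46,0.28,0.15],velocity=.2)
a=cv2.imread("pics/s4.png");b=pic("s5"); d=lambda i:(cv2.cvtColor(i,6)[60:145,125:195]<70).sum()
print("reset dark px",d(a),d(b),"test",[(cv2.cvtColor(i,6)[60:145,265:330]<70).sum() for i in(a,b)]);print(robot.current_time_s())
cv2.imwrite("pics/cmp2.png",np.hstack([a,b]))
E
```

```text
hit True tip 0.063 Fz 5.7
25.275
reset dark px 1533 2279 test [np.int64(1979), np.int64(1974)]
25.825
```

Test reached its stop, and the dark area of reset grew from 1533 to 2279 px while test stayed the same, so reset sprang out. Now I'll latch it again.

```bash
python3 - <<'E'
from h import *
import json
P=json.load(open("p.json"))
robot.line_to([*P["reset"],.11],[180,0,P["yaw"]],velocity=.2)
press2(P["reset"],.073,.063,P["yaw"],f=14,over=.002)
robot.line_to([0.46,0.28,0.15],velocity=.2)
c=pic("s6"); d=lambda i:(cv2.cvtColor(i,6)[60:145,125:195]<70).sum()
print("reset dark px",d(c));print(robot.current_time_s())
E
```

```text
hit False tip 0.063 Fz 9.8
28.2583
reset dark px 1527
28.9667
```

The dark area is back to 1527 px, so reset is latched. Now the far end of the rocker.

```bash
python3 - <<'E'
from h import *
import json
P=json.load(open("p.json"))
robot.line_to([*P["rocker"],.12],[180,0,P["yaw"]],velocity=.2)
press2(P["rocker"],.076,.067,P["yaw"],f=14,over=.001)
robot.line_to([0.46,0.28,0.17],velocity=.2)
a=cv2.imread("pics/s5.png");c=pic("s7"); d=lambda i:(cv2.cvtColor(i,6)[60:145,125:195]<70).sum()
print("reset dark px",d(c));print(robot.current_time_s())
cv2.imwrite("pics/cmp3.png",np.hstack([a,c]))
E
```

```text
hit False tip 0.0676 Fz 6.3
31.3417
reset dark px 1535
32.1167
```

View pics/cmp3.png

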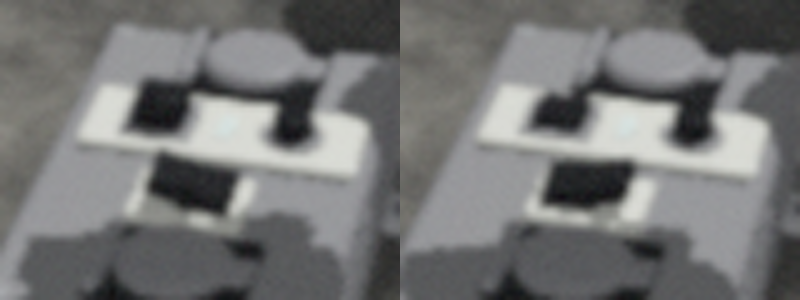

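On the right, reset is low (latched) at (562,110). The rocker at (588,185) has tilted the other way, far (left) end down and near end up, so it is on. The arm is clear of everything.

```bash
python3 -c "
from h import *
print(workorder.close_job())"
```

```text
the job is handed in; nothing more can be done
None
```

Job handed in at about 32 s: reset was latched, tripped by test and latched again, then the rocker was switched on; the camera pictures confirmed each step, and I touched nothing but the two buttons and the rocker.

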